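# Free the jammed turned cup and stand it on the measuring plate

## Robot

A 6-joint arm with a two-finger parallel gripper is mounted at the origin on the work surface. World frame = base frame: x ahead of the robot, y to its left, z up, the work surface at z = 0. Lengths are in m, angles in degrees, forces in N, time in s.
With the tool pointing down it reaches from about 0.275 to 0.825 m from the base axis. Payload 5.2 kg.
Tool frame: the origin (TCP) lies at the very end of the fingers, on their centre line; the grasp point (between the pads) lies 19 mm behind it; x points along the fingers, z is the direction in which the jaws open and shut, and the axes are right-handed (so a half turn about x gives the same grasp; the last joint's range is limited). The gripper opens to 93 mm and grips with 3 to 60 N. Pads are 15 mm wide; open, the fingers measure 128 mm over their backs; the gripper's body (75 mm by 188 mm) begins 65 mm behind the grasp point.
Start: joints at [61.261, 14.817, 87.949, -0, 77.235, -11.62], TCP at [0.162, 0.526, 0.219] pointing down, gripper open.
Joint ranges: [-179.93, 179.93], [-52.35, 119.4], [10.71, 147.94], [-69.91, 249.91], [12.55, 155.21], [-178.61, 178.61]. Speed limits (degrees/s): [147.25, 147.25, 180, 180, 180, 180].

## Interface

Orientations are given as a 3x3 rotation matrix whose columns are the frame's x, y, z axes.
In Python, from bench import * gives the robot as it stands. The module is installed in compiled form; this text tells all that it offers. Calls block until the motion is done:
- reach(position, orientation): joint-space move of the TCP to a pose.
- move_straight(position, orientation=None, feed=0.15, threshold=None): straight line of the TCP; orientation=None keeps the orientation; feed is the mean speed in m/s. With threshold (N) it stops when the force on the tool has changed by that much, and returns True; else False.
- set_joints(angles): joint-space move.
- set_gripper(opening, newtons=None): opening from 0.0 (shut) to 1.0 (fully open); newtons is the grip in N (None keeps the last); returns when the fingers have stopped.
- wait(seconds).
- solve_ik(position, orientation): joint angles nearest the present ones, or None.
- camera(name): name is "scene" or "top"; returns a dict with "frame" (400x640x3 uint8, red, green, blue), "fx", "fy", "cx", "cy" (pixels), "k1" (the pictures are not rectified: a ray, as slopes to the right and down, at radius r is drawn at 1 + k1 r^2 times it, then the intrinsics apply), "R" (3x3) and "t" (3): a world point X has camera coordinates R X + t. Camera axes: x right, y down, z forward; pixel columns grow to the right and rows downward; lengths in m; the calibration is good to about 2 mm. A picture is of the moment at which its call begins. There is no depth.
A pose or a line that the arm cannot do raises MotionError and nothing moves.
- hand_in(): hands the job in, once; it reports no verdict.
Readings, each from a call of its own:
- get_t(): time.
- get_joint_pos(): joint angles.
- get_qd(): joint speeds.
- get_joint_efforts(): joint torques, N m.
- get_tool_pos(): TCP position.
- get_eef_rot(): TCP orientation.
- get_wrist_force(): force on the tool from outside, world axes, zero at the start.
- get_wrist_torque(): the same for the moment, N m.
- get_gripper_width(): opening from 0.0 (shut) to 1.0 (fully open).
Only numpy, scipy, OpenCV 4.12 (cv2) and the standard library are available. Lean on these libraries where they do the work, as an engineer would, in place of code of your own. Each camera call takes 0.05 s, during which the arm holds its last target.

## Task

A tall turned aluminium cup is stuck in one of the two steel holders on the bench. Take it by its projecting rim, twist it loose by about 30 degrees (either way) while it still sits in the holder, draw it straight up and out, and set it down gently, upright with its mouth up, in the middle of the dark plate of the green measuring stand. Leave the shorter spare cup standing where it is.

Things in the scene. Friction and masses are not known exactly. Their poses are not given: they have to be found in the camera images.
- cup_mid (a point): the stuck tall cup: round turned aluminium, 50 mm outside diameter, 90 mm tall, wall 4 mm, hollow for the upper 40 mm and solid below, about 0.3 kg. This point is its centre, on its axis, 45 mm below the rim; z points up out of the mouth. At the start its underside is 8 mm above the bench, on the holder's floor, and its top 46 mm stand out of the holder
- holder: the holder with the stuck cup in it: a dark steel pot bolted to the bench, 80 mm outside diameter, 52 mm high, bore 64 mm, foot flange 100 mm wide. Origin on its axis at bench level, z up. Three sprung rubber pads inside grip the cup: it takes a pull of 12 to 22 N or a twist of up to 0.4 N m. An identical holder nearby is empty
- plate_mid (a point): the middle of the top face of the dark steel measuring plate, 140 x 140 mm, 60 mm above the bench, on a green cast stand 220 x 190 mm that does not move; z up, x and y along the plate's edges
- spare_cup_mid (a point): the spare cup, a bystander: same look and diameter (50 mm) but only 60 mm tall, standing loose and free on the bench. This point is its centre, half-way up
Things that resemble listed ones, but are neither listed nor needed, are in the scene too. What is shaped like the part that bears cup_mid but yellow is not meant.

How it is judged:
By the outcome, as a careful person would: the job done as asked, in the order asked, and still so for the second after the job is handed in, with the robot touching nothing.
It also fails if it takes over 38 s, if anything falls off the work surface, if the arm or the gripper's body presses on something with over 40 N, if the wrist force passes 120 N, or if a joint passes its speed limit or range.

## Working session

There is one attempt and no reset: what is moved stays moved. The work goes in short steps, each a Python script; the robot and the scene stay as the last script left them, time stands still between calls to the robot, and variables do not carry over. Pictures are saved under pics/ and viewed, and the job is handed in when it is done.

```bash
mkdir -p pics
python3 - <<'E'
from bench import *
import cv2,pickle
d={}
for n in("scene","top"):
    c=camera(n);d[n]=c;cv2.imwrite(f"pics/{n}0.png",c["frame"][:,:,::-1])
    print(n,[c[k] for k in("fx","fy","cx","cy","k1")],c["R"],c["t"])
pickle.dump(d,open("cams.pkl","wb"));print(get_t(),get_eef_rot(),get_wrist_force())
E
```

```text
scene [485.9310140758609, 485.9310140758609, 327.47004293596825, 196.0758697165661, -0.07815166728163499] [[-1.55268736e-02  9.99816695e-01  1.12023688e-02]
 [ 7.94389336e-01  1.91389311e-02 -6.07107308e-01]
 [-6.07210424e-01 -5.27436117e-04 -7.94540888e-01]] [ 0.04535655 -0.41462239  1.56273048]
top [471.67315314503963, 471.67315314503963, 317.12740554137076, 200.1927619014552, -0.10017730776928499] [[ 0.00612652 -0.99996237 -0.00614128]
 [-0.98023131 -0.00479086 -0.19779692]
 [ 0.19776006  0.00723168 -0.98022378]] [-0.05700147  0.60855079  0.95586046]
0.1 [[-7.52754152e-04 -9.55691821e-01  2.94368098e-01]
 [-1.40960716e-03  2.94368903e-01  9.55690830e-01]
 [-9.99998723e-01  3.04456864e-04 -1.56873744e-03]] [ 0.30277438 -0.4019741   0.18850302]
```

View pics/scene0.png

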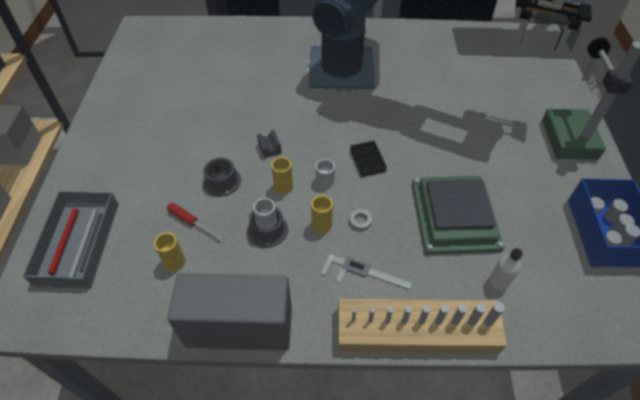

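View pics/top0.png

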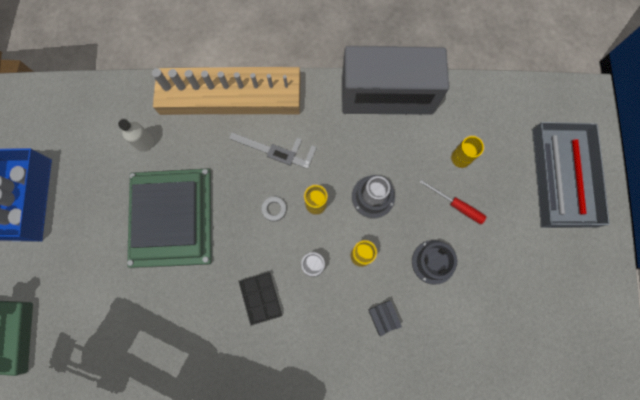

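Candidates in top / scene pixels:
- **Grey cup in a dark pot:** (377,187) / (265,210). It stands in a flanged holder, so it is the stuck cup.
- **Grey cup free on the bench:** (313,264) / (325,172). This is the spare.
- **Yellow cups:** (316,198), (365,252) and (470,150) in the top view. They are decoys.
- **Empty pot:** (435,261) in the top view.
- **Measuring stands:** the green stand with the dark plate is at (165,215) top. The other green thing, at the left edge, has a column and no plate.

I'll confirm with enlarged crops.

```bash
cat > h.py <<'E'
import numpy as np,cv2,pickle
def ray(c,uv):
    x=(np.array(uv,float)-[c["cx"],c["cy"]])/c["fx"]; s=x.copy()
    for _ in range(20): s=x/(1+c["k1"]*(s@s))
    d=c["R"].T@np.r_[s,1]; return -c["R"].T@c["t"],d
def onz(c,uv,z):
    o,d=ray(c,uv); return o+d*(z-o[2])/d[2]
def proj(c,X):
    p=c["R"]@X+c["t"]; s=p[:2]/p[2]; s=s*(1+c["k1"]*(s@s)); return s*c["fx"]+[c["cx"],c["cy"]]
E
python3 - <<'E'
from h import *
d=pickle.load(open("cams.pkl","rb"))
def crop(n,u,v,w,h,k): return cv2.resize(d[n]["frame"][v:v+h,u:u+w,::-1],None,fx=k,fy=k,interpolation=cv2.INTER_CUBIC)
cv2.imwrite("pics/c1.png",np.hstack([crop("top",342,155,65,65,6),crop("scene",235,185,65,65,6)]))
cv2.imwrite("pics/c2.png",np.hstack([crop("top",120,160,100,110,4),crop("scene",405,165,100,110,4)[:440]]))
for n,uv,z in[("top",(377,187),.098),("scene",(265,205),.098),("top",(313,262),.06),("scene",(325,166),.06),("top",(165,214),.06),("scene",(462,204),.06),("top",(316,192),.09),("scene",(321,203),.09),("top",(365,248),.09),("scene",(283,165),.09)]: print(n,uv,onz(d[n],uv,z).round(4))
E
```

```text
top (377, 187) [ 0.63   -0.1788  0.098 ]
scene (265, 205) [ 0.6267 -0.1789  0.098 ]
top (313, 262) [ 0.4762 -0.0458  0.06  ]
scene (325, 166) [ 0.4732 -0.0449  0.06  ]
top (165, 214) [0.5768 0.2765 0.06  ]
scene (462, 204) [0.5849 0.2862 0.06  ]
top (316, 192) [ 0.6205 -0.0514  0.09  ]
scene (321, 203) [ 0.6121 -0.0518  0.09  ]
top (365, 248) [ 0.5033 -0.1527  0.09  ]
scene (283, 165) [ 0.4985 -0.1475  0.09  ]
```

View pics/c1.png

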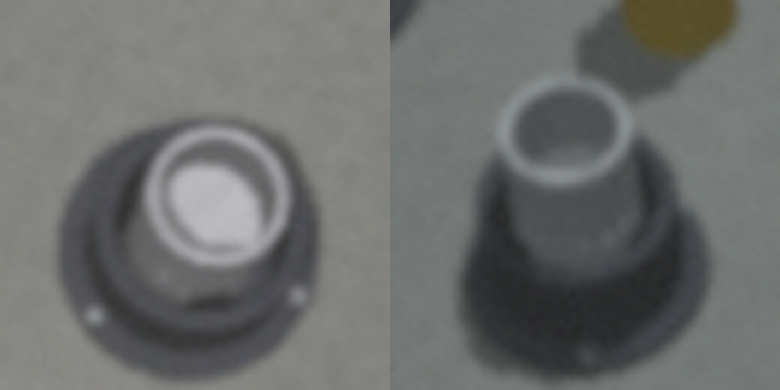

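View pics/c2.png

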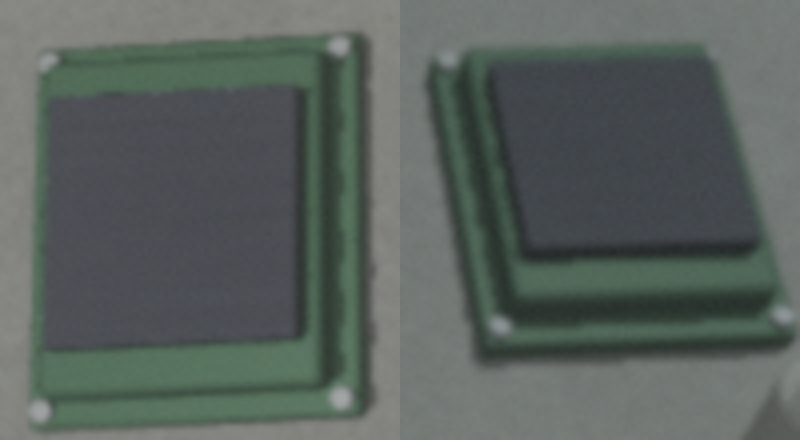

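Confirmed: the crop shows the grey cup in the dark pot, with its rim centre at about top (378,187) and scene (264,206). The second crop shows the dark plate on the green stand. Next I'll measure both from contours.

```bash
cat > meas.py <<'E'
from h import *
def rim(c,uv0,z,th,r=0.025,win=22):
    # threshold bright ring around guess, outer contour mapped on plane z, circle fit
    g=cv2.cvtColor(c["frame"],cv2.COLOR_RGB2GRAY).astype(np.float32)
    k=6;u0,v0=int(uv0[0])-win,int(uv0[1])-win
    p=cv2.resize(g[v0:v0+2*win,u0:u0+2*win],None,fx=k,fy=k,interpolation=cv2.INTER_CUBIC)
    # radial peak of brightness over ring radius 0.023 (mid-wall) in world
    X0=onz(c,uv0,z); 
    for _ in range(15):
        pts=[]
        for a in np.arange(0,2*np.pi,np.pi/36):
            rr=np.arange(.017,.0285,.0003)
            q=np.array([proj(c,X0+[x*np.cos(a),x*np.sin(a),0]) for x in rr])
            q=((q-[u0,v0]+.5)*k-.5).astype(np.float32)
            val=cv2.remap(p,q[:,0].reshape(-1,1),q[:,1].reshape(-1,1),cv2.INTER_LINEAR)[:,0]
            x=rr[val.argmax()]
            if .018<x<.0278: pts.append(X0[:2]+x*np.array([np.cos(a),np.sin(a)]))
        pts=np.array(pts)
        A=np.c_[2*pts,np.ones(len(pts))]
        w=np.ones(len(pts))
        for _ in range(8):
            s=np.linalg.lstsq(A*w[:,None],(pts**2).sum(1)*w,rcond=None)[0]
            R=np.sqrt(s[2]+s[0]**2+s[1]**2); e=abs(np.hypot(*(pts-s[:2]).T)-R); w=1/(1+(e/.0005)**2)
        X0=np.r_[s[:2],z]
    return X0,R,len(pts)
def plate(c,uv0,z=.06):
    f=c["frame"];hsv=cv2.cvtColor(f,cv2.COLOR_RGB2HSV)
    b=cv2.GaussianBlur(f,(3,3),0).astype(int); ref=np.median(b[uv0[1]-8:uv0[1]+8,uv0[0]-8:uv0[0]+8].reshape(-1,3),0)
    m=(abs(b-ref).max(2)<14).astype(np.uint8)
    m=cv2.morphologyEx(m,cv2.MORPH_OPEN,np.ones((5,5)))
    n,l=cv2.connectedComponents(m); m=(l==l[uv0[1],uv0[0]]).astype(np.uint8)
    cn=max(cv2.findContours(m,0,1)[0],key=cv2.contourArea)[:,0]
    P=np.array([onz(c,q,z)[:2] for q in cn],np.float32)
    return cn.min(0),cn.max(0),cv2.minAreaRect(P*1000)
E
python3 - <<'E'
from meas import *
d=pickle.load(open("cams.pkl","rb"))
for n,a,b,p in[("top",(378,187),(313,263),(165,214)),("scene",(264,206),(325,166),(462,204))]:
    print(n,rim(d[n],a,.098,0),rim(d[n],b,.06,0)); print(plate(d[n],p))
E
```

```text
top (array([ 0.62967108, -0.18047069,  0.098     ]), np.float64(0.022427658850741085), 62) (array([ 0.47296088, -0.04435578,  0.06      ]), np.float64(0.02268730979764379), 37)
(array([131, 181], dtype=int32), array([193, 247], dtype=int32), ((577.1651000976562, 283.5413818359375), (142.01791381835938, 137.66458129882812), 3.23075270652771))
scene (array([ 0.62906164, -0.18187354,  0.098     ]), np.float64(0.022908657259053247), 72) (array([ 0.470824  , -0.04556018,  0.06      ]), np.float64(0.023223952591721584), 72)
(array([428, 179], dtype=int32), array([493, 226], dtype=int32), ((577.2578735351562, 282.425537109375), (139.65501403808594, 139.36705017089844), 3.276639699935913))
```

Both views agree to about 1.5 mm. The cup is at (0.6294, -0.1812), and the plate middle is at (0.577, 0.283) with its edges turned 3.2°. Next I'll pick a jaw angle, then approach.

```bash
cat >> h.py <<'E'
def down(a):
    a=np.radians(a);x=np.array([0,0,-1.]);z=np.array([np.cos(a),np.sin(a),0]);return np.c_[x,np.cross(z,x),z]
CUP=np.array([.6294,-.1812]);PL=np.array([.5772,.2830])
E
python3 - <<'E'
from bench import *
from h import *
for a in range(-90,270,30):
    print(a,*[None if (s:=solve_ik(list(p),down(a))) is None else np.round(s,0) for p in([*CUP,.064],[*PL,.2])])
E
```

```text
-90 [-26.  33.  83.  -0.  64.  64.] [ 16.  25.  76.  -0.  79. 106.]
-60 [-26.  33.  83.   0.  64.  34.] [16. 25. 76. -0. 79. 76.]
-30 [-26.  33.  83.  -0.  64.   4.] [16. 25. 76. -0. 79. 46.]
0 [-26.  33.  83.  -0.  64. -26.] [16. 25. 76. -0. 79. 16.]
30 [-26.  33.  83.  -0.  64. -56.] [ 16.  25.  76.  -0.  79. -14.]
60 [-26.  33.  83.   0.  64. -86.] [ 16.  25.  76.  -0.  79. -44.]
90 [ -26.   33.   83.   -0.   64. -116.] [ 16.  25.  76.  -0.  79. -74.]
120 [ -26.   33.   83.   -0.   64. -146.] [  16.   25.   76.   -0.   79. -104.]
150 [ -26.   33.   83.   -0.   64. -176.] [  16.   25.   76.   -0.   79. -134.]
180 [-26.  33.  83.  -0.  64. 154.] [  16.   25.   76.   -0.   79. -164.]
210 [-26.  33.  83.  -0.  64. 124.] [ 16.  25.  76.  -0.  79. 166.]
240 [-26.  33.  83.  -0.  64.  94.] [ 16.  25.  76.  -0.  79. 136.]
```

Run:
```python
from bench import *
from h import *
set_gripper(1.0,60)
reach([*CUP,.17],down(30)); print(get_t(),get_wrist_force())
print(move_straight([*CUP,.064],feed=.1,threshold=8),get_tool_pos(),get_t())
for n in("scene","top"): cv2.imwrite(f"pics/{n}1.png",camera(n)["frame"][:,:,::-1])
```

```text
3.3 [-1.13087801  0.03099099  0.41521492]
False [ 0.62996596 -0.18148684  0.06483979] 4.5083
```

View pics/scene1.png

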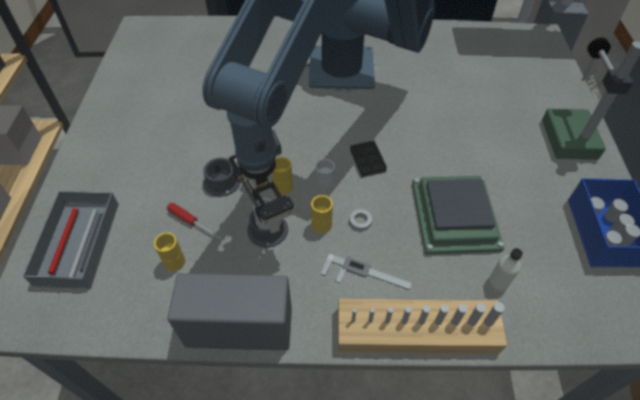

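The scene view shows the fingers straddling the cup at (268,215), clear of the yellow cups. Next: grip and twist.

Run:
```python
from bench import *
from h import *
set_gripper(0.0,60); wait(.2)
print(get_gripper_width()*93,get_wrist_force(),get_wrist_torque(),get_t())
q=np.array(get_joint_pos());q0=q.copy()
for k in range(3):
    q=q0.copy(); q[5]+=10.3*(k+1); set_joints(list(q))
    print(get_wrist_force().round(1) if hasattr(get_wrist_force(),'round') else get_wrist_force(),get_wrist_torque(),get_tool_pos(),get_t())
wait(.2)
R=np.array(get_eef_rot());print(np.degrees(np.arctan2(R[1,2],R[0,2])),get_wrist_force(),get_gripper_width()*93,get_joint_pos())
```

```text
49.71612364060425 [ 3.80563865  3.57356849 -0.24096463] [ 0.40646647 -0.69679678 -0.14810191] 5.575
[1.5 0.2 0.2] [-0.12237654 -0.15630378 -0.18920941] [ 0.62969868 -0.18124661  0.06408248] 5.8667
[ 1.1 -1.6 -0.6] [-0.31608203 -0.15840569 -0.16161262] [ 0.62981872 -0.18116167  0.06409103] 6.1583
[ 2.  -1.3 -0.6] [-0.32844019 -0.13885442 -0.15426069] [ 0.62987447 -0.18108855  0.06407889] 6.45
-0.7158658953774352 [ 1.82564956 -1.72652696 -0.62675483] 49.87078945978895 [-2.57875983e+01  3.27242031e+01  8.31999049e+01  3.39686743e-02
  6.40273302e+01 -2.50865993e+01]
```

Gripped at 49.8 mm and the wrist turned 30.7°. Now I'll draw it straight up.

Run:
```python
from bench import *
from h import *
p=np.array(get_tool_pos())
for z,f in((.075,.03),(.13,.08),(.22,.15)):
    move_straight([p[0],p[1],z],feed=f); print(z,get_wrist_force(),get_gripper_width()*93,get_t())
wait(.2);print(get_wrist_force())
for n in("scene","top"): cv2.imwrite(f"pics/{n}2.png",camera(n)["frame"][:,:,::-1])
```

```text
0.075 [  5.03486837  -0.82205283 -18.52252866] 50.094640161974155 7.1667
0.13 [ 0.03121486 -0.09792029 -3.34730485] 49.45759698126996 8.0083
0.22 [-0.73174796 -0.14552098 -4.05229207] 49.48502394943655 8.7583
[ 0.76489258 -0.14442735 -3.42809239]
```

View pics/scene2.png

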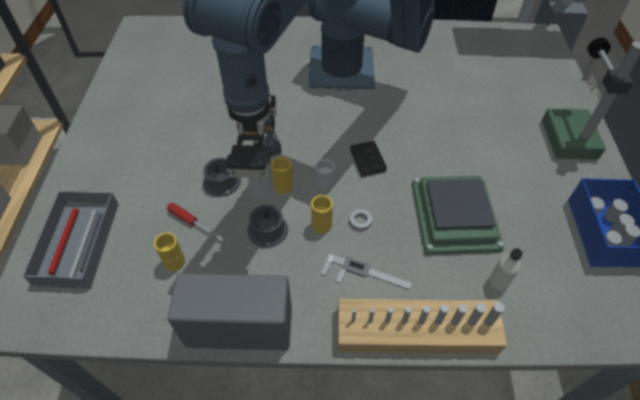

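View pics/top2.png

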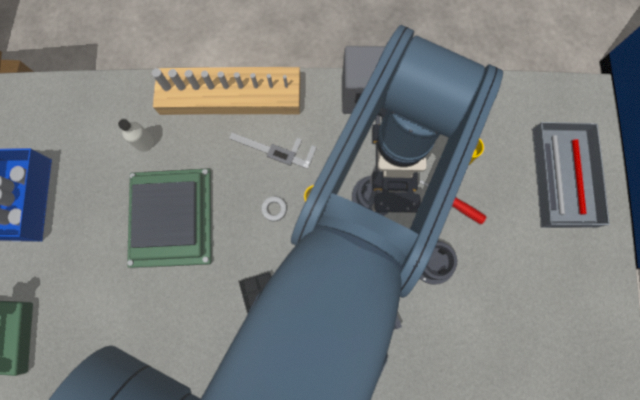

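The cup is out: the holder at scene (267,222) is empty, and the wrist reads 3.4 N, as expected for 0.3 kg. Next I'll carry it over the plate and look.

Run:
```python
from bench import *
from h import *
reach([*PL,.20],down(0)); wait(.2);print(get_t(),get_tool_pos(),get_wrist_force(),get_gripper_width()*93)
c=camera("scene")["frame"];cv2.imwrite("pics/s3.png",cv2.resize(c[60:260,380:580,::-1],None,fx=3,fy=3,interpolation=cv2.INTER_CUBIC))
```

```text
10.9667 [0.57779417 0.28191505 0.19999077] [ 0.63493706 -0.69062226 -3.4645228 ] 49.67752307962642
```

View pics/s3.png

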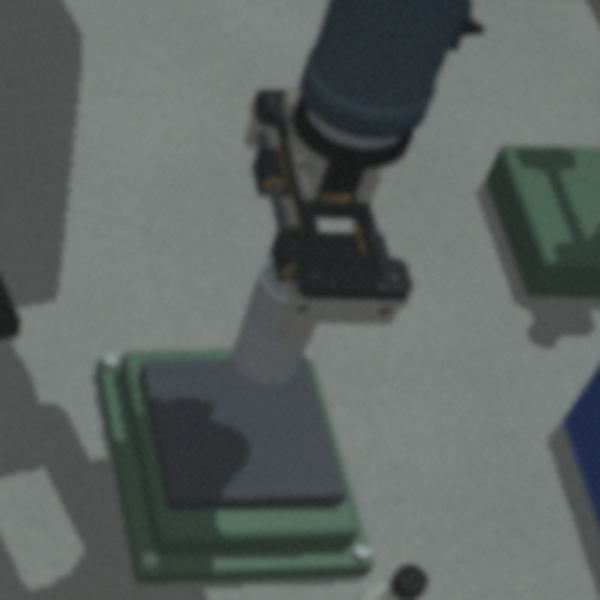

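Run:
```python
from h import *
c=pickle.load(open("cams.pkl","rb"))["scene"]
for z in(.144,.18,.234):
  for dy in(-.025,0,.025): print(z,dy,((proj(c,np.array([.5778,.282+dy,z]))-[380,60])*3).round())
print(((proj(c,np.array([.6028,.282,.144]))-[380,60])*3).round())
```

```text
0.144 -0.025 [232. 358.]
0.144 0 [265. 359.]
0.144 0.025 [297. 359.]
0.18 -0.025 [243. 327.]
0.18 0 [276. 328.]
0.18 0.025 [310. 328.]
0.234 -0.025 [260. 277.]
0.234 0 [295. 278.]
0.234 0.025 [329. 279.]
[270. 384.]
```

The picture matches the prediction for an upright cup: the projected bottom edge is at (270,384) and the seen edge at about (268,384). The left edge also lies on the projected line. Lower gently.

Run:
```python
from bench import *
from h import *
move_straight([*PL,.126],feed=.08); wait(.2); print(get_tool_pos(),get_wrist_force(),get_t())
hit=move_straight([*PL,.111],feed=.01,threshold=3); print(hit,get_tool_pos(),get_wrist_force(),get_gripper_width()*93,get_t())
```

```text
[0.57755583 0.28311351 0.1266742 ] [ 0.07600895 -0.22127332 -2.62292766] 12.2917
True [0.57720008 0.28297506 0.11602264] [-0.34425204 -0.53560625  6.20268099] 49.70701999803305 13.2667
```

Contact came at TCP z 0.116, exactly as predicted. Now release.

Run:
```python
from bench import *
from h import *
p=np.array(get_tool_pos())
set_gripper(.65,20); wait(.2); print(get_gripper_width(),get_wrist_force(),get_t())
set_gripper(.9)
p=np.array(get_tool_pos());move_straight([p[0],p[1],.24],feed=.1); 
q=np.array(get_joint_pos()); q[0]=-25; set_joints(list(q)); wait(.3); print(get_t(),get_wrist_force())
import pickle
d={n:camera(n) for n in("scene","top")};pickle.dump(d,open("cams4.pkl","wb"))
for n in d: cv2.imwrite(f"pics/{n}4.png",d[n]["frame"][:,:,::-1])
```

```text
0.6522995481702395 [ 0.35950272 -0.41958649 -0.19805762] 13.9167
17.8833 [ 1.03748782  0.41958376 -0.0764114 ]
```

View pics/scene4.png

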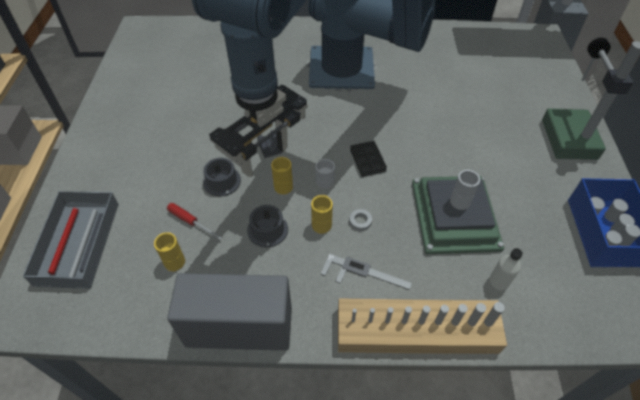

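View pics/top4.png

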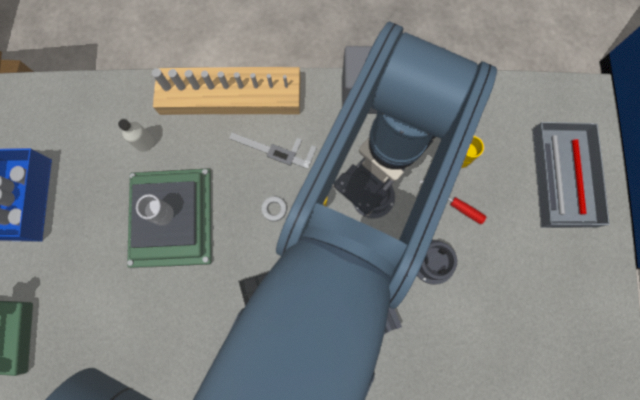

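The cup stands on the plate, with its rim at top (149,207) and scene (467,179). The spare at scene (325,170) looks unmoved. I'll measure both.

Run:
```python
from meas import *
d=pickle.load(open("cams4.pkl","rb"))
for n,uv in(("top",(149,207)),("scene",(467,179))): print(n,rim(d[n],uv,.15,0))
print("spare",rim(d["scene"],(325,166),.06,0))
```

```text
top (array([0.57692879, 0.28274   , 0.15      ]), np.float64(0.022547642093058467), 60)
scene (array([0.57571927, 0.28237627, 0.15      ]), np.float64(0.02303165087054736), 72)
spare (array([ 0.47230322, -0.04592982,  0.06      ]), np.float64(0.022468089020924883), 47)
```

```bash
python3 -c "
from bench import *
print(get_t(),get_tool_pos(),get_wrist_force()); hand_in()"
```

```text
17.9833 [ 0.6192883  -0.16599662  0.2391253 ] [-0.51905396 -0.15916138 -0.22484306]
the job is handed in; nothing more can be done
```

The tall cup now stands upright, mouth up, in the middle of the dark plate. I handed the job in at 18.0 s of the 38 s allowed, with the gripper open, well clear and touching nothing.

- **Twist and pull:** I gripped the outside of the rim at 60 N and turned the wrist 30.7° in the holder. Drawing it straight up took a peak reading of about 18.5 N.
- **Setting down:** the cup touched the plate at the predicted height, and contact force reached about 6 N before I released it.
- **Last checks:** the rim centre lies within 1.6 mm of the plate middle in both views. The spare cup's measured position shifted by 1.5 mm or less, which is within camera error, so it looks unmoved.
- **Not fully checked:** the cup has no marks to track, so its own rotation was not seen. I took it from the wrist angle and a steady grip width. The measured wrist torque changed little during the twist, so it neither confirms nor rules out slip. No other check failed or disagreed.

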